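# Put away the rework bench supplies

## Task

Put the five supplies away where each belongs: the green solder spool upright in the green dish and the white spool upright in the white dish (two alloys: a spool must never touch the other one's dish), and the flux bottle upright in the blue holder, never tipping it over. Stack the two boxes on the sloped rest, each with its long side running down the slope and its end leaning back against the backstop: the brown carton flat on the bed in the middle of the width, the small clear-lidded box flat on top of it, in the middle too.

Things in the scene. Friction and masses are not known exactly. Their poses are not given: they have to be found in the camera images.
- green_spool: loose solder spool with green flanges, standing upright, 58 mm across both flanges and 66 mm high, up to 0.6 kg; origin at the centre of its underside, z up
- white_spool: loose solder spool with white flanges, standing upright, 53 mm across and 58 mm high, up to 0.6 kg; origin at the centre of its underside, z up
- flux_bottle: loose small white bottle with a green band, a black cap and a thin needle on top, upright, body 33 mm across and straight to about 55 mm, 94 mm high over the needle; origin at the centre of its underside, z up
- carton: loose closed brown cardboard carton with tape along its top, 84 mm long (its x) by 58 mm wide (its y) by 36 mm high (its z), up to 0.23 kg; origin at the centre of its underside
- clear_box: loose small pale box with a clear lid, fixed shut, 40 mm wide (its x) by 60 mm long (its y) by 30 mm high (its z), 0.05 kg; origin at the centre of its underside
- green_dish: fixed round green spool dish with a black pad inside, 95 mm across and 13 mm high, recess at least 76 mm across with its floor 5 mm above the bench; origin at the centre of its underside, z up
- white_dish: fixed round white spool dish, same form: 95 mm across, 13 mm high, recess at least 76 mm across with a black pad, floor 5 mm above the bench; origin at the centre of its underside, z up
- bottle_holder: fixed round blue weighted bottle holder, foot 82 mm across, 28 mm high, open at the top; round well 53 mm across at the mouth, its floor 6 mm above the bench; origin at the centre of its underside, z up
- box_rest: fixed grey sheet-metal box rest, two black strips on it: a bed 104 mm wide and 98 mm long, sloping 15 degrees down to a backstop 64 mm high, square to the bed, on the side away from the robot; no side walls. Origin in the corner of bed and backstop, at mid-width, 16 mm above the bench; x points down the slope into the backstop (the bed lies at negative x), y across, z square off the bed

How it is judged:
By the outcome, as a careful person would: the job done as asked, in the order asked, and still so for the second after the job is handed in, with the robot touching nothing.
It also fails if it takes over 128 s, if anything falls off the work surface, if the arm or the gripper's body presses on something with over 40 N, if the wrist force passes 120 N, or if a joint passes its speed limit or range.

## Robot

A 7-joint arm with a two-finger parallel gripper is mounted at the origin on a cart in front of the work surface, level with it; the furniture and walls round the work are solid. World frame = base frame: x ahead of the robot, y to its left, z up, the work surface at z = 0. Lengths are in m, angles in rad, forces in N, time in s.
With the tool pointing down it reaches from about 0.35 to 0.9 m from the base axis. Payload 19.9 kg.
Tool frame: the origin (TCP) lies between the finger pads; the fingertips stand 19 mm ahead of it and the grasp point (between the pads) is the TCP; z points along the fingers, y is the line along which they close (so a half turn about z gives the same grasp; the last joint's range is limited). The gripper opens to 94 mm and grips with 3 to 60 N. Pads are 16 mm wide; open, the fingers measure 119 mm over their backs; the gripper's body (75 mm by 177 mm) begins 78 mm behind the grasp point.
Start: joints at [-1.341, 0.417, -0.01, 1.614, 0.005, 1.111, -0.053], TCP at [0.168, 0.602, 0.224] pointing down, gripper open.
Joint ranges: [-2.81, 2.81], [-0.39, 2.02], [-1.27, 1.25], [0.06, 2.57], [-1.19, 4.33], [0.19, 2], [-2.82, 2.82]. Speed limits (rad/s): [1.89, 1.89, 2.39, 2.39, 3.01, 3.01, 3.01].

## Interface

Orientations are given as a 3x3 rotation matrix whose columns are the frame's x, y, z axes.
In Python, from rig import robot gives the robot as it stands. Calls block until the motion is done:
- robot.move_ptp(position, orientation): joint-space move of the TCP to a pose.
- robot.move_linear(position, velocity=0.15, frame=None, threshold=None): straight line of the TCP; frame=None keeps the orientation; velocity is the mean speed in m/s. With threshold (N) it stops when the force on the tool has changed by that much, and returns True; else False.
- robot.goto_joints(angles): joint-space move.
- robot.gripper_to(opening): finger opening in m; the grip force is fixed at half the most; returns when the fingers have stopped.
- robot.pause(seconds).
- robot.ik(position, orientation): joint angles nearest the present ones, or None.
- robot.get_state(): the state.
- robot.grab_frame(name): name is "scene" or "top" or "wrist"; returns the picture (420x560x3 uint8, red, green, blue); there is no depth.
- robot.camera_info(name): a dict with "fx", "fy", "cx", "cy" (pixels), "rvec" (rotation vector, rad) and "tvec" (3), from world to camera coordinates, as OpenCV has them. Camera axes: x right, y down, z forward; pixel columns grow to the right and rows downward; lengths in m; the calibration is good to about 2 mm. A picture is of the moment at which its call begins: read the wrist's pose just before it. camera_info takes no time and is no camera call; for the wrist camera it gives the pose at the moment of the call.
A pose or a line that the arm cannot do raises robot.PlanningError and nothing moves.
- robot.sign_off(): hands the job in; it is judged then, once.
The state is a dict: "time": time; "qpos": joint angles; "joint_vel": joint speeds; "effort": joint torques, N m; "ee_pos": TCP position; "tool_rot": TCP orientation; "force": force on the tool from outside, world axes, zero at the start; "moment": the same for the moment, N m; "opening": finger opening in m; "grasp_force": force on a finger pad.
Only numpy, scipy, OpenCV 4.12 (cv2) and the standard library are available. Lean on these libraries where they do the work, as an engineer would, in place of code of your own. Each camera call takes 0.05 s, during which the arm holds its last target. There are 200 camera calls.

## Working session

There is one attempt and no reset: what is moved stays moved. The work goes in short steps, each a Python script; the robot and the scene stay as the last script left them, time stands still between calls to the robot, and variables do not carry over. Pictures are saved under pics/ and viewed, at most 14 in all, crops included, and the job is handed in when it is done.

```bash
ls; mkdir -p pics; python3 - <<'E'
from rig import robot
import cv2,numpy as np
for n in("scene","top","wrist"):
    cv2.imwrite(f"pics/{n}0.png",robot.grab_frame(n)[:,:,::-1])
    c=robot.camera_info(n); R=cv2.Rodrigues(np.array(c["rvec"]))[0]
    print(n,c["fx"],c["cx"],c["cy"],-R.T@np.array(c["tvec"]).ravel(),R[2])
s=robot.get_state();print(s["time"],s["force"],s["opening"]);print(s["tool_rot"])
E
```

```text
pics
scene 403.0458460926651 271.498183149929 214.8777585406058 [-4.40177041e-04 -9.76789574e-01  5.22465431e-01] [ 0.42739829  0.81796429 -0.38505209]
top 506.7517510670964 278.64214544909623 214.59172648269183 [ 0.39190844 -0.0116728   1.31002901] [ 0.07741275  0.00161584 -0.99699782]
wrist 364.68160893986493 279.35726499423396 215.24764187939792 [0.10566009 0.62020194 0.38392815] [ 0.21712075 -0.06094098 -0.97424061]
0.15 [-0.78035793 -0.43760641  0.13503673] 0.09392201330490675
[[-9.63289249e-01  2.68465623e-01 -1.78514729e-04]
 [ 2.68465674e-01  9.63288839e-01 -8.90907221e-04]
 [-6.72167159e-05 -9.06126425e-04 -9.99999587e-01]]
```

View pics/top0.png

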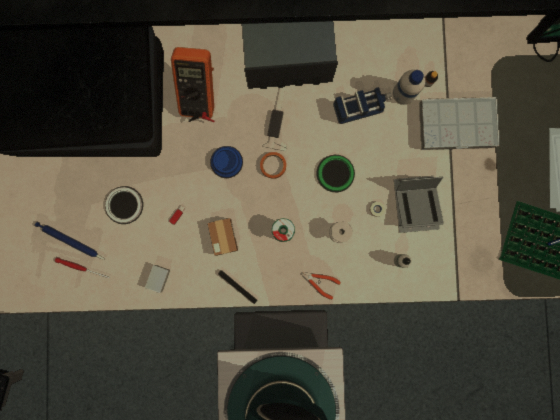

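View pics/scene0.png

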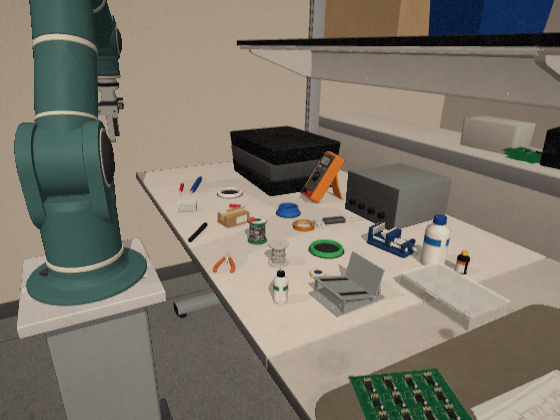

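The top view shows the carton (221,237), clear box (154,277), green spool (283,230), white spool (341,232) and bottle (403,261). The fixtures are the white dish (123,205), green dish (335,173), holder (227,162) and rest (418,204). The scene view shows the same layout, plus a shelf over the back of the bench.

```bash
cat > h.py <<'E'
import numpy as np,cv2
from rig import robot
def cam(n):
    c=robot.camera_info(n);R=cv2.Rodrigues(np.array(c["rvec"]))[0];t=np.array(c["tvec"]).ravel()
    K=np.array([[c["fx"],0,c["cx"]],[0,c["fy"],c["cy"]],[0,0,1]]);return K,R,t
def px2w(C,uv,z):
    K,R,t=C;uv=np.atleast_2d(uv).astype(float)
    d=(R.T@np.linalg.inv(K)@np.c_[uv,np.ones(len(uv))].T).T;o=-R.T@t
    return o+d*((z-o[2])/d[:,2])[:,None]
def w2px(C,P):
    K,R,t=C;p=(K@(R@np.atleast_2d(P).T+t[:,None])).T;return p[:,:2]/p[:,2:]
E
python3 - <<'E'
from h import *
im=cv2.imread("pics/top0.png");C=cam("top")
cv2.imwrite("pics/topc.png",cv2.resize(im[130:310,90:460],None,fx=2.16,fy=2.16,interpolation=cv2.INTER_CUBIC))
for n,uv,z in [("carton",(221,237),.036),("clear",(154,277),.03),("green",(283,230),.066),("white",(341,232),.058),("bottle",(405,260),.08),("wdish",(123,205),.013),("gdish",(335,173),.013),("holder",(227,162),.028),("rest",(418,204),.03),("edge",(200,310),0),("boxbot",(290,85),0)]:
    print(n,px2w(C,uv,z).round(3))
E
```

```text
carton [[0.438 0.137 0.036]]
clear [[0.343 0.308 0.03 ]]
green [[ 0.45  -0.019  0.066]]
white [[ 0.442 -0.162  0.058]]
bottle [[ 0.369 -0.312  0.08 ]]
wdish [[0.528 0.39  0.013]]
gdish [[ 0.596 -0.158  0.013]]
holder [[0.63  0.119 0.028]]
rest [[ 0.509 -0.363  0.03 ]]
edge [[0.254 0.198 0.   ]]
boxbot [[ 0.837 -0.049  0.   ]]
```

View pics/topc.png

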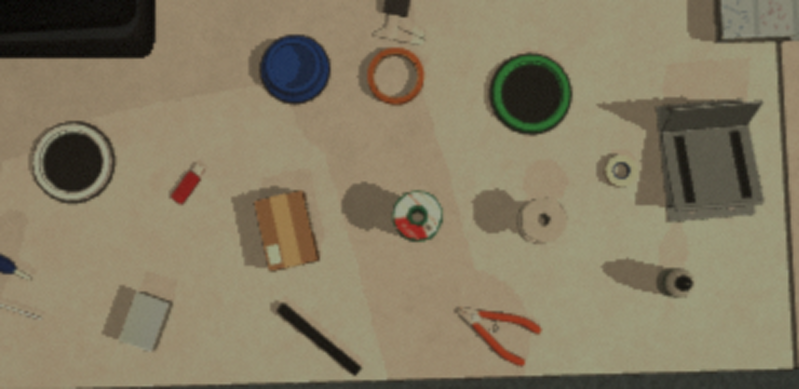

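The crop confirms the layout. I'll take two wrist views from higher up for finer measurements.

```bash
cat >> h.py <<'E'
def down(yaw):  # tool y axis at angle yaw from world y, z down
    c,s=np.cos(yaw),np.sin(yaw);y=np.array([-s,c,0]);z=np.array([0,0,-1.]);return np.c_[np.cross(y,z),y,z]
def best(p,Rs):
    o=[(abs(q[6]),i) for i,R in enumerate(Rs) if (q:=robot.ik(p,R)) is not None];return Rs[min(o)[1]] if o else None
def flip(R): return R@np.diag([-1.,-1,1])
E
python3 - <<'E'
from h import *
for i,y in enumerate((.2,-.22)):
    robot.move_ptp([.45,y,.33],down(0))
    np.savez(f"w{i}.npz",*cam("wrist"));im=robot.grab_frame("wrist")[:,:,::-1]
    cv2.imwrite(f"pics/w{i}.png",im);s=robot.get_state();print(s["time"],s["qpos"],s["ee_pos"])
E
```

```text
2.025 [-0.73598189  0.08587796  0.27222987  1.80190982 -0.02419429  1.25749811
  1.11473174] [0.4497365  0.2008077  0.32973595]
3.625 [-0.32889305  0.12399564  0.79509277  1.79624272 -0.09294473  1.2597458
  2.06344444] [ 0.45055219 -0.21892559  0.32989669]
```

View pics/w0.png

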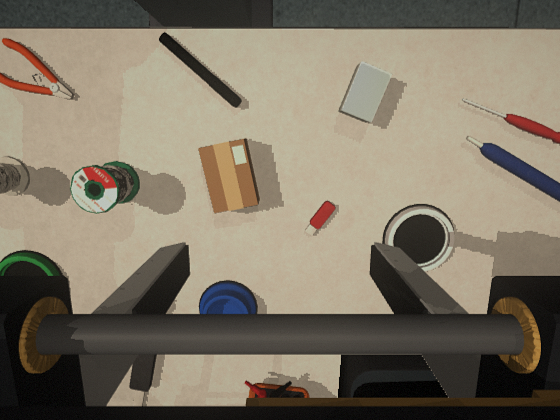

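View pics/w1.png

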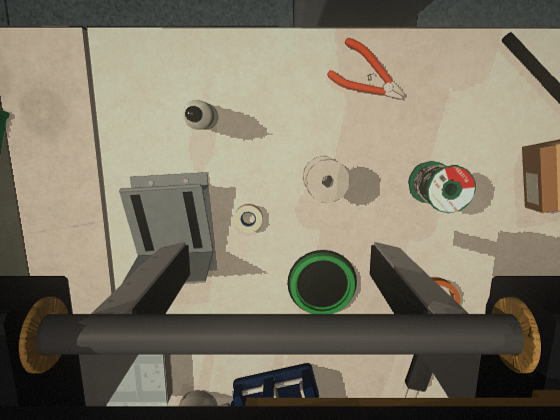

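Both wrist views are clear:
- **w0:** carton top at about (230,175), clear box (365,95), white dish (419,236), holder (228,298).
- **w1:** green spool top (452,189), white spool (327,180), bottle (198,114), green dish (322,283), rest (165,228).

Next I'll fit circles and enlarge the boxes and the rest.

```bash
python3 - <<'E'
from h import *
W=[tuple(np.load(f"w{i}.npz")[k] for k in("arr_0","arr_1","arr_2")) for i in(0,1)]
ims={"w0":cv2.imread("pics/w0.png"),"w1":cv2.imread("pics/w1.png"),"top":cv2.imread("pics/top0.png")};C={"w0":W[0],"w1":W[1],"top":cam("top")}
def hough(v,uv,z,r,tag):
    im=cv2.cvtColor(ims[v],cv2.COLOR_BGR2GRAY);h=int(40 if v!="top" else 28)
    u0,v0=uv[0]-h,uv[1]-h;c=cv2.resize(im[max(v0,0):v0+2*h,u0:u0+2*h],None,fx=4,fy=4,interpolation=cv2.INTER_CUBIC)
    P=px2w(C[v],uv,z)[0];rp=4*np.linalg.norm(w2px(C[v],P+[0,r,0])-w2px(C[v],P))
    o=cv2.HoughCircles(c,cv2.HOUGH_GRADIENT_ALT,1.5,8,param1=100,param2=.3,minRadius=int(rp*.9),maxRadius=int(rp*1.1))
    if o is None: print(tag,v,"none");return
    for q in o[0][:2]: print(tag,v,px2w(C[v],[u0+(q[0]+.5)/4-.5,max(v0,0)+(q[1]+.5)/4-.5],z)[0].round(4),(q[2]/rp*r).round(4))
hough("w1",(452,189),.066,.029,"green");hough("top",(283,230),.066,.029,"green")
hough("w1",(327,180),.058,.0265,"white");hough("top",(341,232),.058,.0265,"white")
hough("w1",(322,283),.013,.0475,"gdish");hough("top",(335,173),.013,.0475,"gdish")
hough("w0",(419,236),.013,.0475,"wdish");hough("top",(123,205),.013,.0475,"wdish")
hough("top",(227,162),.028,.041,"holder")
hough("w1",(201,114),.055,.0165,"bottle");hough("top",(403,261),.055,.0165,"bottle")
def tile(v,x,y,w,s): return cv2.resize(ims[v][y:y+int(w*.75),x:x+w],(400,300),interpolation=cv2.INTER_CUBIC)
a=np.hstack([tile("w0",180,120,120,0),tile("w0",320,50,100,0)]);b=np.hstack([tile("w1",100,160,160,0),tile("top",380,165,80,0)])
cv2.imwrite("pics/m.png",np.vstack([a,b]))
E
```

```text
green w1 [ 0.45   -0.0179  0.066 ] 0.0289
green w1 [0.4539 0.0028 0.066 ] 0.0285
green top [ 0.4509 -0.0169  0.066 ] 0.0288
white w1 [ 0.4403 -0.1629  0.058 ] 0.0269
white top none
gdish w1 [ 0.5917 -0.1549  0.013 ] 0.0475
gdish top [ 0.5971 -0.1564  0.013 ] 0.0476
wdish w0 [0.5275 0.3919 0.013 ] 0.0469
wdish w0 [0.519  0.4049 0.013 ] 0.0446
wdish top [0.5289 0.3909 0.013 ] 0.0478
holder top [0.6306 0.1186 0.028 ] 0.0401
bottle w1 [ 0.3684 -0.3128  0.055 ] 0.0162
bottle w1 [ 0.37   -0.3038  0.055 ] 0.0158
bottle top [ 0.369  -0.3059  0.055 ] 0.0166
```

View pics/m.png

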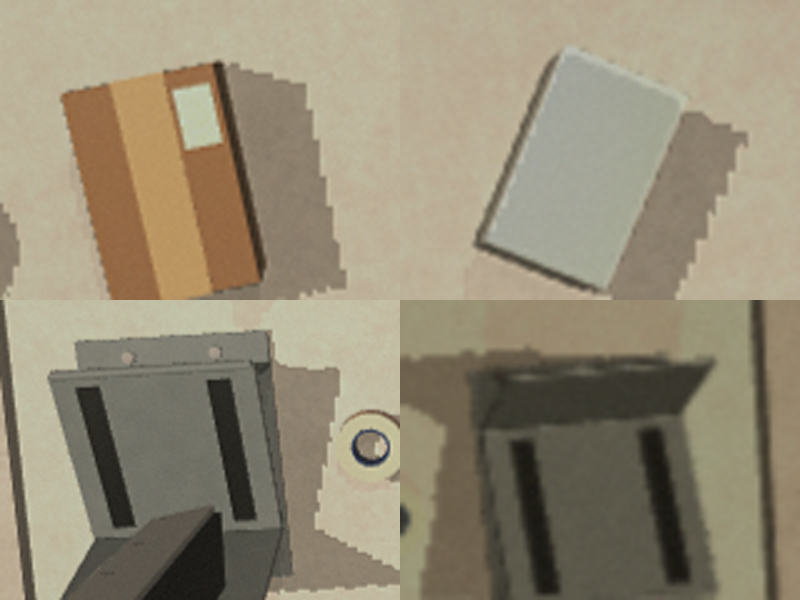

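In the montage, the carton's top corners (w0) are (199,148), (244,139) and (258,204), and the clear box's are (361,62), (392,74), (371,122) and (340,111). The rest's bed/backstop corner line (w1) runs (137,255)–(213,251), and the bed's upper edge runs (120,189)–(200,185).

```bash
python3 - <<'E'
from h import *
W=[tuple(np.load(f"w{i}.npz")[k] for k in("arr_0","arr_1","arr_2")) for i in(0,1)];T=cam("top")
pr=lambda n,a:print(n,a[:,:2].round(4).tolist())
pr("carton",px2w(W[0],[(198.6,148.5),(244.5,139.5),(258,204)],.036))
pr("clear",px2w(W[0],[(361.2,62),(391.7,74.5),(371.2,122.5),(340.5,110.7)],.03))
a=px2w(W[1],[(136.8,254.8),(213.2,251.2)],.016);b=px2w(W[1],[(120,189.2),(200.,184.8)],.0414);t=px2w(T,[(397,191),(436.6,188)],.016)
pr("corner",a);pr("upper",b);pr("topcorner",t)
for q in(a,b,t): d=q[1]-q[0];print(q.mean(0),np.linalg.norm(d),np.arctan2(d[0],d[1])*57.3)
m=a.mean(0)-b.mean(0);print("axis yaw",np.arctan2(m[1],m[0])*57.3,np.linalg.norm(m[:2]))
# reach checks
c,s=np.cos(.26),np.sin(.26)
for p in([.45,-.017,.05],[.594,-.156,.06],[.529,.391,.06],[.63,.119,.06],[.369,-.31,.05],[.44,.135,.03],[.343,.308,.02],[.52,-.36,.08]):
    print(p,[None if (q:=robot.ik(p,R)) is None else q.round(2).tolist() for R in(down(0),flip(down(0)))])
E
```

```text
carton [[0.4064, 0.1028], [0.3955, 0.1593], [0.4756, 0.1748]]
clear [[0.3059, 0.2981], [0.3197, 0.3351], [0.375, 0.314], [0.3612, 0.2759]]
corner [[0.5516, -0.4125], [0.5462, -0.3079]]
upper [[0.4571, -0.4156], [0.4513, -0.3161]]
topcorner [[0.5449, -0.3151], [0.5498, -0.417]]
[ 0.54894276 -0.36019566  0.016     ] 0.10480546591622154 -2.949875278223214
[ 0.45420318 -0.36584667  0.0414    ] 0.09970512546247616 -3.291691878344892
[ 0.54735982 -0.36605154  0.016     ] 0.10206601253541729 177.22141246612273
axis yaw 3.413773535392897 0.09490796020699974
[0.45, -0.017, 0.05] [[-0.55, 0.45, 0.61, 2.18, -0.44, 0.63, 1.95], [-0.78, 0.57, 0.92, 2.19, -0.71, 0.72, -0.94]]
[0.594, -0.156, 0.06] [[-0.25, 0.69, 0.63, 1.78, -0.52, 0.85, 2.2], [-0.51, 0.9, 1.07, 1.78, -0.92, 1.05, -0.65]]
[0.529, 0.391, 0.06] [[-1.01, 0.7, 0.46, 1.65, -0.38, 0.87, 1.18], [-1.17, 0.78, 0.72, 1.66, -0.62, 0.94, -1.79]]
[0.63, 0.119, 0.06] [[-0.56, 0.68, 0.45, 1.7, -0.37, 0.85, 1.63], [-0.88, 0.88, 0.97, 1.71, -0.84, 1.03, -1.17]]
[0.369, -0.31, 0.05] [[0.09, 0.51, 0.67, 2.11, -0.51, 0.68, 2.67], [-0.18, 0.71, 1.05, 2.12, -0.86, 0.84, -0.16]]
[0.44, 0.135, 0.03] [[-0.97, 0.56, 0.74, 2.17, -0.63, 0.64, 1.79], [-0.98, 0.56, 0.75, 2.17, -0.65, 0.65, -1.34]]
[0.343, 0.308, 0.02] [[-1.04, 0.47, 0.29, 2.16, -0.25, 0.54, 1.01], [-1.13, 0.49, 0.39, 2.16, -0.35, 0.55, -2.05]]
[0.52, -0.36, 0.08] [[0.02, 0.73, 0.78, 1.72, -0.62, 0.95, 2.61], [-0.17, 0.94, 1.13, 1.73, -0.94, 1.12, -0.3]]
```

```bash
cat >> h.py <<'E'
def st(tag=""):
    s=robot.get_state();print(tag,"t",round(s["time"],2),"p",np.round(s["ee_pos"],4),"open",round(s["opening"],4),"gf",round(s["grasp_force"],1),"F",np.round(s["force"],1));return s
def pick(p,R,h=.13):
    p=np.array(p);robot.gripper_to(.094)
    robot.move_ptp(p+[0,0,h],R);robot.move_linear(p,.15);robot.gripper_to(0);st("grip")
    robot.move_linear(p+[0,0,h],.15);return st("lift")
def place(p,R,h=.12,over=.004,thr=4):
    p=np.array(p);robot.move_ptp(p+[0,0,h],R);robot.move_linear(p+[0,0,.012],.15);st("above")
    hit=robot.move_linear(p-[0,0,over],.03,threshold=thr);st(f"hit {hit}")
    robot.gripper_to(.094);robot.move_linear(p+[0,0,h],.2);st("away")
E
python3 - <<'E'
from h import *
pick([.4505,-.0174,.058],down(0))
place([.595,-.156,.063],down(0))
cv2.imwrite("pics/a1.png",robot.grab_frame("wrist")[:,:,::-1])
E
```

```text
grip t 6.49 p [ 0.4506 -0.0173  0.0581] open 0.0574 gf 30.0 F [-0.2  1.2  3.6]
lift t 7.51 p [ 0.45   -0.0174  0.1872] open 0.0577 gf 30.0 F [-0.2 -0.1 -4.2]
above t 9.19 p [ 0.5955 -0.1561  0.076 ] open 0.0575 gf 30.0 F [ 0.4  0.  -3.1]
hit True t 9.63 p [ 0.5952 -0.1559  0.0626] open 0.0573 gf 30.0 F [ 1.8 -0.2  1.4]
away t 11.12 p [ 0.5946 -0.1556  0.182 ] open 0.0942 gf 0.0 F [ 0.1  0.2 -1.1]
```

View pics/a1.png

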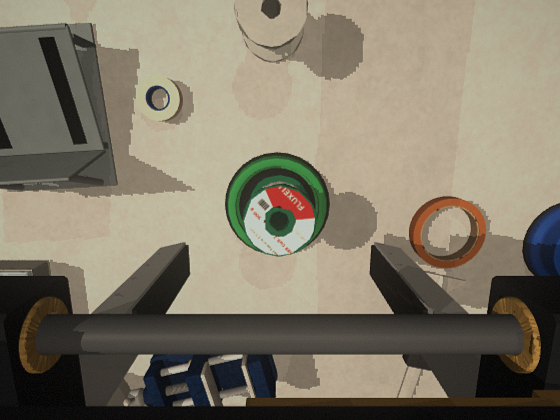

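The green spool stands upright in its dish, with its top at (280,220) and the dish rim around it. Now the white spool, then a look at the holder.

```bash
python3 - <<'E'
from h import *
pick([.4400,-.1625,.050],down(0))
place([.528,.3914,.055],down(0))
a=robot.grab_frame("wrist")[:,:,::-1]
robot.move_ptp([.68,.12,.25],down(0));np.savez("w2.npz",*cam("wrist"));b=robot.grab_frame("wrist")[:,:,::-1];cv2.imwrite("pics/w2f.png",b)
robot.move_ptp([.43,-.33,.25],down(0));np.savez("w3.npz",*cam("wrist"));c=robot.grab_frame("wrist")[:,:,::-1];cv2.imwrite("pics/w3f.png",c)
r=lambda i:cv2.resize(i,(400,300),interpolation=cv2.INTER_AREA)
cv2.imwrite("pics/b.png",np.vstack([np.hstack([r(a),r(b)]),np.hstack([r(c),r(robot.grab_frame("top")[:,:,::-1])])]));st()
E
```

```text
grip t 13.79 p [ 0.4401 -0.1623  0.0501] open 0.0518 gf 30.0 F [-0.4  2.8  4. ]
lift t 14.81 p [ 0.4396 -0.1623  0.1793] open 0.0517 gf 30.0 F [-0.5  1.  -4. ]
above t 17.69 p [0.5286 0.3915 0.068 ] open 0.0521 gf 30.0 F [ 0.4 -0.4 -4.3]
hit True t 18.13 p [0.5281 0.3916 0.0547] open 0.0521 gf 30.0 F [1.8 1.8 2.1]
away t 19.69 p [0.5274 0.3913 0.1739] open 0.0945 gf 0.0 F [ 0.3  0.1 -0.5]
 t 22.98 p [ 0.4307 -0.3295  0.2499] open 0.094 gf 0.0 F [0.1 0.6 0.2]
```

View pics/b.png

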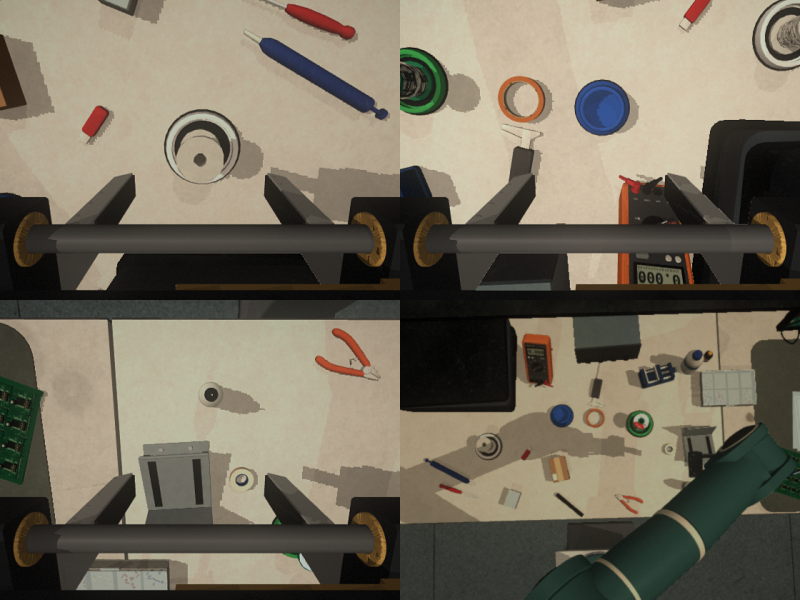

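Both spools stand in their dishes. The holder is near (283,150) in w2, the bottle near (294,131) in w3, and the rest near (245,255) in w3. I'll measure these more precisely.

```bash
python3 - <<'E'
from h import *
L=lambda n:tuple(np.load(n)[k] for k in("arr_0","arr_1","arr_2"))
A,B=L("w2.npz"),L("w3.npz");a=cv2.imread("pics/w2f.png");b=cv2.imread("pics/w3f.png")
m=cv2.inRange(cv2.cvtColor(a,cv2.COLOR_BGR2HSV),(100,100,40),(130,255,255))
cs=[c for c in cv2.findContours(m,0,1)[0] if cv2.contourArea(c)>2000]
for c in cs:
    (u,v),r=cv2.minEnclosingCircle(c)
    if 220<u<350 and v<230: print("holder",u,v,r,[px2w(A,[u,v],z)[0].round(4) for z in(0,.014,.028)])
g=cv2.cvtColor(b,cv2.COLOR_BGR2GRAY)
h=cv2.resize(g[90:175,250:340],None,fx=4,fy=4,interpolation=cv2.INTER_CUBIC)
o=cv2.HoughCircles(h,cv2.HOUGH_GRADIENT_ALT,1.5,5,param1=100,param2=.3,minRadius=20,maxRadius=100)
for q in ([] if o is None else o[0][:5]): uv=[250+q[0]/4,90+q[1]/4];print("bot",uv,q[2]/4,[px2w(B,uv,z)[0].round(4) for z in(.0,.055,.07)])
# strips
d=cv2.inRange(g[200:320,190:310],0,45)
for c in cv2.findContours(d,0,1)[0]:
    if cv2.contourArea(c)>150: bx=cv2.boxPoints(cv2.minAreaRect(c))+[190,200];print("strip",bx.round(1).tolist())
t=lambda im,x,y,w:cv2.resize(im[y:y+int(w*.75),x:x+w],(400,300),interpolation=cv2.INTER_CUBIC)
cv2.imwrite("pics/c.png",np.vstack([np.hstack([t(a,220,100,120),t(b,240,90,100)]),cv2.resize(b[195:315,180:340],(800,600)) [:300]*0+0]) if 0 else np.hstack([t(b,180,200,150),np.vstack([t(a,220,100,120)])]))
E
```

```text
holder 282.5695495605469 150.5819091796875 37.690792083740234 [array([0.6361, 0.1266, 0.    ]), array([0.6354, 0.1264, 0.014 ]), array([0.6347, 0.1263, 0.028 ])]
bot [np.float32(296.5), np.float32(132.0)] 17.547544 [array([ 0.3676, -0.3097,  0.    ]), array([ 0.3674, -0.3122,  0.055 ]), array([ 0.3674, -0.3129,  0.07  ])]
bot [np.float32(296.5), np.float32(132.0)] 9.655682 [array([ 0.3676, -0.3097,  0.    ]), array([ 0.3674, -0.3122,  0.055 ]), array([ 0.3674, -0.3129,  0.07  ])]
strip [[190.0, 314.0], [309.0, 314.0], [309.0, 319.0], [190.0, 319.0]]
strip [[206.6, 227.1], [216.7, 225.3], [227.6, 287.7], [217.4, 289.5]]
strip [[269.1, 223.1], [279.3, 222.2], [284.4, 284.9], [274.2, 285.7]]
```

View pics/c.png

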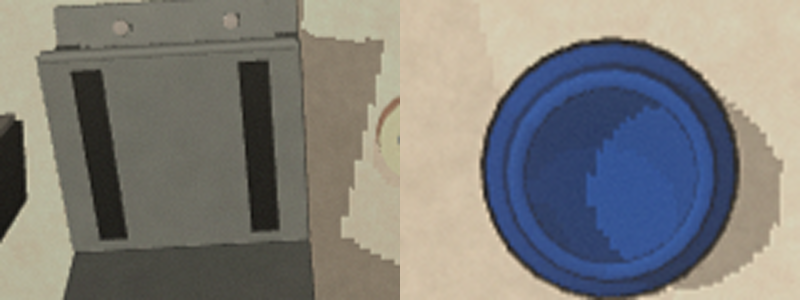

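The holder's well is clearly visible and its foot is concentric with it. In w3, the rest's corner line runs (207.8,294.5)–(295.5,290) and its upper edge (194.3,221.8)–(291.8,216.9). Bottle next.

```bash
python3 - <<'E'
from h import *
B=tuple(np.load("w3.npz")[k] for k in("arr_0","arr_1","arr_2"))
a=px2w(B,[(207.8,294.5),(295.5,290)],.016);b=px2w(B,[(194.3,221.8),(291.8,216.9)],.0414)
for q in(a,b): d=q[1]-q[0];print(q.round(4).tolist(),q.mean(0).round(4),np.linalg.norm(d),np.arctan2(-d[0],d[1])*57.3)
m=a.mean(0)-b.mean(0);print(np.arctan2(m[1],m[0])*57.3)
def strip(p,z): return px2w(B,p,z)
for s in([[206.6,227.1],[216.7,225.3],[227.6,287.7],[217.4,289.5]],[[269.1,223.1],[279.3,222.2],[284.4,284.9],[274.2,285.7]]):
    s=np.array(s);u=strip(s[:2].mean(0),.0385)[0];l=strip(s[2:].mean(0),.0185)[0];print("strip",u.round(4),l.round(4),np.arctan2((l-u)[1],(l-u)[0])*57.3)
pick([.368,-.3115,.047],down(0),h=.12)
place([.636,.124,.053],down(0),h=.12)
cv2.imwrite("pics/d.png",robot.grab_frame("wrist")[:,:,::-1][60:330])
E
```

```text
[[0.5527, -0.4116, 0.016], [0.5468, -0.3093, 0.016]] [ 0.5497 -0.3604  0.016 ] 0.10246546282765928 3.2849989181229966
[[0.4589, -0.4168, 0.0414], [0.4534, -0.3154, 0.0414]] [ 0.4561 -0.3661  0.0414] 0.10162668916299099 3.082269063990557
3.4776913310683577
strip [ 0.4643 -0.3995  0.0385] [ 0.5441 -0.3937  0.0185] 4.138071327330821
strip [ 0.4603 -0.3337  0.0385] [ 0.5399 -0.3281  0.0185] 3.9873735240391794
grip t 25.62 p [ 0.368  -0.3116  0.047 ] open 0.0318 gf 30.0 F [ 0.3 -1.5  0.7]
lift t 26.57 p [ 0.3678 -0.3111  0.1663] open 0.0319 gf 30.0 F [ 0.4 -0.2 -1.2]
above t 29.29 p [0.6365 0.1238 0.0659] open 0.0321 gf 30.0 F [ 0.2 -1.1 -0.5]
hit True t 29.73 p [0.6361 0.1241 0.0526] open 0.0321 gf 30.0 F [ 1.5 -0.7  2.9]
away t 31.53 p [0.6355 0.1242 0.1719] open 0.0944 gf 0.0 F [ 0.2  0.2 -0.5]
```

View pics/d.png

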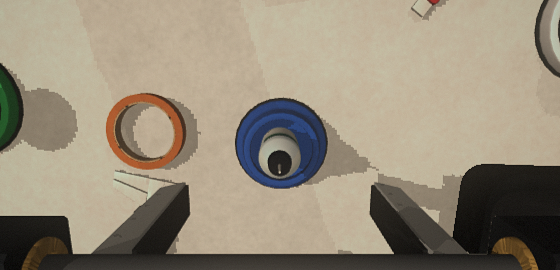

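The bottle is upright in the holder, with its cap at (281,162) inside the ring. Now the carton.

```bash
cat >> h.py <<'E'
O=np.array([.549,-.362,.016]);psi=np.radians(3.4);th=np.radians(15)
ex=np.array([np.cos(th)*np.cos(psi),np.cos(th)*np.sin(psi),-np.sin(th)]);ey=np.array([-np.sin(psi),np.cos(psi),0]);ez=np.cross(ex,ey)
RR=np.c_[-ex,ey,-ez]
def rp(x,y,z): return O+x*ex+y*ey+z*ez
E
python3 - <<'E'
from h import *
Rs=[R for R in (RR,flip(RR)) if all(robot.ik(rp(*p),R) is not None for p in((-.042,0,.026),(-.07,0,.09),(-.03,0,.12)))]
print(len(Rs),Rs[0] is RR if Rs else None,[robot.ik(rp(-.042,0,.026),R).round(2).tolist() for R in Rs])
assert Rs;R=Rs[0]
g=down(np.radians(10.9)); g=g if R is RR else flip(g)
pick([.442,.139,.026],g,h=.13)
robot.move_ptp(rp(-.062,0,.09),R);st("over")
robot.move_linear(rp(-.055,0,.029),.12);s=st("near")
hit=robot.move_linear(rp(-.034,0,.029),.025,threshold=5);s=st(f"back {hit}")
print("rest coords",[(s["ee_pos"]-O)@e for e in(ex,ey,ez)])
np.savez("w4.npz",*cam("wrist"));cv2.imwrite("pics/e.png",robot.grab_frame("wrist")[:,:,::-1])
E
```

```text
2 True [[-0.03, 0.92, 0.85, 1.56, -0.52, 1.16, 2.55], [-0.18, 1.17, 1.23, 1.56, -0.88, 1.34, -0.34]]
grip t 34.27 p [0.4421 0.139  0.0261] open 0.0575 gf 30.0 F [-1.9 -0.4  5.1]
lift t 35.28 p [0.4415 0.139  0.1553] open 0.0577 gf 30.0 F [ 0.5  0.1 -1.5]
over t 37.13 p [ 0.5134 -0.363   0.119 ] open 0.0577 gf 30.0 F [ 0.  -0.5 -1.4]
near t 37.79 p [ 0.5037 -0.3648  0.0586] open 0.0576 gf 30.0 F [ 0.1 -1.1 -1.4]
back True t 38.41 p [ 0.5178 -0.3635  0.0539] open 0.0578 gf 30.0 F [-1.3 -1.3 -2.3]
rest coords [np.float64(-0.03999931763093245), np.float64(0.0003183465492801804), np.float64(0.028487421082931074)]
```

View pics/e.png

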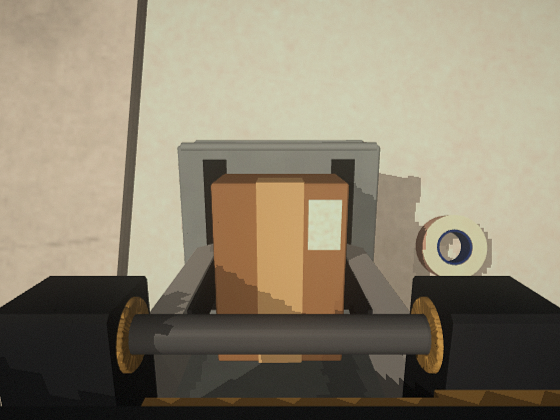

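The carton is centred on the bed: its edges at columns 212 and 347 and the bed edges at 180 and 380 share a midpoint, and the yaw matches. Now I'll lower and release it.

```bash
python3 - <<'E'
from h import *
hit=robot.move_linear(rp(-.0392,0,.022),.02,threshold=5);s=st(f"bed {hit}")
print("rest coords",[(s["ee_pos"]-O)@e for e in(ex,ey,ez)])
robot.gripper_to(.08);p=s["ee_pos"]
robot.move_linear(p+.1*ez,.15);st("away")
np.savez("w5.npz",*cam("wrist"));cv2.imwrite("pics/f.png",robot.grab_frame("wrist")[:,:,::-1])
cv2.imwrite("pics/fs.png",cv2.resize(robot.grab_frame("scene")[:,:,::-1][230:330,270:420],(600,400),interpolation=cv2.INTER_CUBIC))
E
python3 -c "
import cv2,numpy as np
a=cv2.imread('pics/f.png');b=cv2.imread('pics/fs.png')
cv2.imwrite('pics/g.png',np.hstack([cv2.resize(a,(400,300)),cv2.resize(b,(400,300))]))"
```

```text
bed True t 38.7 p [ 0.5172 -0.3637  0.0515] open 0.0579 gf 30.0 F [ 0.1 -0.8  3.4]
rest coords [np.float64(-0.03992094083111028), np.float64(0.0001566257152475573), np.float64(0.02601423141833299)]
away t 40.08 p [ 0.5426 -0.3619  0.1472] open 0.0801 gf 0.0 F [ 0.9  1.3 -0.2]
```

View pics/g.png

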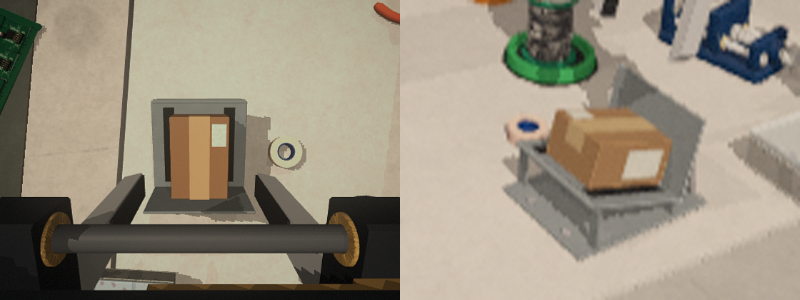

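The carton lies flat on the bed at the backstop. A gentle push on its uphill end will confirm it is seated, then I'll fetch the clear box.

```bash
python3 - <<'E'
from h import *
robot.gripper_to(0)
robot.move_linear(rp(-.118,0,.09),.2);robot.move_linear(rp(-.118,0,.032),.15)
hit=robot.move_linear(rp(-.080,0,.032),.025,threshold=6);s=st(f"push {hit}")
print("rest coords",[(s["ee_pos"]-O)@e for e in(ex,ey,ez)])
robot.move_linear(rp(-.118,0,.032),.1);robot.move_linear(rp(-.118,0,.13),.2)
g=down(np.radians(-21))
pick([.3405,.306,.024],g,h=.13)
robot.move_ptp(rp(-.05,0,.125),RR);st("over")
robot.move_linear(rp(-.042,0,.036+.024+.004),.12)
hit=robot.move_linear(rp(-.022,0,.064),.02,threshold=4);s=st(f"back {hit}")
print("rest coords",[(s["ee_pos"]-O)@e for e in(ex,ey,ez)])
cv2.imwrite("pics/h.png",robot.grab_frame("wrist")[:,:,::-1])
E
```

```text
push True t 43.51 p [ 0.467  -0.3668  0.0708] open 0.0006 gf 0.0 F [ 0.  -0.2 -0.7]
rest coords [np.float64(-0.09353679911931956), np.float64(3.236737581244647e-05), np.float64(0.03162360043207503)]
grip t 50.3 p [0.3405 0.306  0.024 ] open 0.0407 gf 30.0 F [-1.  -1.2  0.4]
lift t 51.32 p [0.3401 0.3058 0.1534] open 0.0405 gf 30.0 F [-0.4 -0.2 -0.3]
over t 53.78 p [ 0.5338 -0.3619  0.1497] open 0.0412 gf 30.0 F [ 0.7 -0.3 -1.6]
back True t 55.12 p [ 0.537  -0.3626  0.085 ] open 0.0405 gf 30.0 F [-0.4 -0.4 -0.4]
rest coords [np.float64(-0.0294596855820123), np.float64(0.00012244414744095824), np.float64(0.06352686210390647)]
```

View pics/h.png

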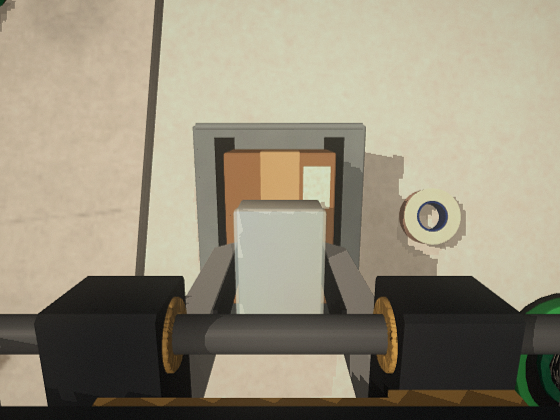

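The clear box is centred over the carton: its edges are at 237 and 324, and the bed's are at 194 and 365. Lower, release and check.

```bash
python3 - <<'E'
from h import *
hit=robot.move_linear(rp(-.0290,0,.056),.02,threshold=4);s=st(f"down {hit}")
print("rest coords",[(s["ee_pos"]-O)@e for e in(ex,ey,ez)])
p=s["ee_pos"];robot.gripper_to(.065)
robot.move_linear(p+.1*ez,.15);w=robot.grab_frame("wrist")[:,:,::-1]
robot.move_ptp([.40,.15,.3],down(0));st()
t=robot.grab_frame("top")[:,:,::-1];s=robot.grab_frame("scene")[:,:,::-1]
f=lambda i,x,y,W:cv2.resize(i[y:y+int(W*.75),x:x+W],(400,300),interpolation=cv2.INTER_CUBIC)
cv2.imwrite("pics/i.png",np.vstack([np.hstack([f(w,0,0,560),f(s,290,230,120)]),np.hstack([f(t,380,165,80),f(s,200,170,160)])]))
E
```

```text
down True t 55.45 p [ 0.5361 -0.3628  0.0815] open 0.0407 gf 30.0 F [0.7 0.8 4.8]
rest coords [np.float64(-0.02940569258091557), np.float64(1.1287660185318467e-05), np.float64(0.05990918082218911)]
 t 58.88 p [0.4004 0.1495 0.3   ] open 0.0649 gf 0.0 F [-0.3  0.1  0.3]
```

View pics/i.png

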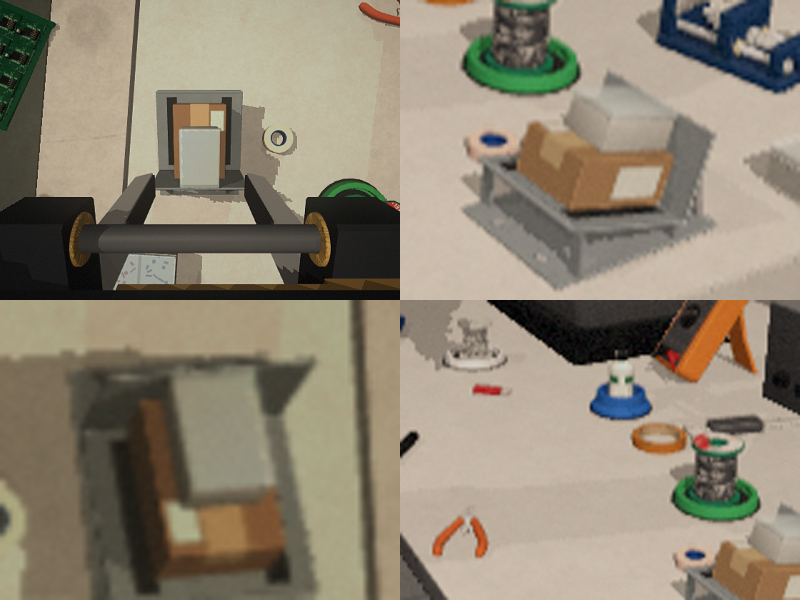

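The clear box lies flat on the carton at the backstop. Both spools and the bottle are upright in their own seats, and the arm is clear of everything.

```bash
python3 -c "
from rig import robot
print(robot.sign_off())"
```

```text
the job is handed in; nothing more can be done
None
```

All five supplies are put away as asked, in the order asked, and the job was handed in at about 59 s; the final pictures showed everything upright or seated in place, but no verdict came back.

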